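# Fit the sanding sleeve and start the bench sander

## Robot

A 6-joint arm with a two-finger parallel gripper is mounted at the origin on the work surface. World frame = base frame: x ahead of the robot, y to its left, z up, the work surface at z = 0. Lengths are in m, angles in rad, forces in N, time in s.
With the tool pointing down it reaches from about 0.25 to 0.725 m from the base axis. Payload 4 kg.
Tool frame: the origin (TCP) lies midway between the tips of the shut fingers; the grasp point (between the pads) lies 19 mm behind it; z points along the fingers, y is the line along which they close (so a half turn about z gives the same grasp; the last joint's range is limited). The gripper opens to 85 mm and grips with 20 to 120 N. Pads are 22 mm wide; open, the fingers measure 114 mm over their backs; the gripper's body (76 mm by 85 mm) begins 54 mm behind the grasp point. The pads swing forward as they close: fully open they stand 13 mm farther back than shut.
Start: joints at [-1.153, 0.241, 0.005, 1.335, 0, 1.571], TCP at [0.203, -0.457, 0.231] pointing down, gripper open.
Joint ranges: [-2.72, 2.72], [-1.05, 1.87], [-1.09, 1.28], [-1.99, 2.15], [-1.42, 1.44], [-3.14, 3.14]. Speed limits (rad/s): [2.79, 2.79, 3.14, 3.14, 3.14, 3.14].

## Interface

Orientations are given as a unit quaternion [x, y, z, w].
In Python, from workcell import bot gives the robot as it stands. The module is installed in compiled form; this text tells all that it offers.
- The arm moves only by the tool jog_arm, never from a script. Its argument "deltas" is a list of rows, each an object with "fingers": the opening, from 0 (shut) to 1 (fully open); "delta_pos": the shift along the tool's x, y, z normalised to -1 to 1, where 1 is 300 mm, a list of three; "yaw": the turn about the tool's z normalised to -1 to 1, where 1 is pi/4 rad. A call has 1 to 12 rows; each row is the pose to reach, as a shift and turn from the pose commanded when the call began, along the tool's axes at that moment; what a row does not reach only later rows make up. A row lasts 1/10 s, in which the tool goes at most 50 mm and 8.59 degrees, less where a joint would pass 70% of its speed; a pose out of reach is approached as far as the arm can. A call with a number of a shift or a turn outside -1 to 1 is refused whole. A call with a gripper value outside its range is refused whole. The fingers move at their own pace and stop on an object; the grip force is fixed at half the most. Time passes only in rows, so rows that repeat a pose let the fingers close. It gives the time, the measured TCP pose, the force, the opening and the grip force at its end, in the units of the state.
- bot.get_obs(): the state, without advancing time (a new reading comes with each control period).
- bot.camera(name): name is "side" or "top" or "wrist"; returns a dict with "image" (384x512x3 uint8, red, green, blue), "range_z" (384x512 float32, m along the optical axis (not along the pixel's ray), 0 where there is no reading), "fx", "fy", "cx", "cy" (pixels), "rvec" (rotation vector, rad) and "tvec" (3), from world to camera coordinates, as OpenCV has them. Camera axes: x right, y down, z forward; pixel columns grow to the right and rows downward; lengths in m; the calibration is good to about 2 mm. A picture is of the moment at which its call begins.
- bot.job_done(): hands the job in; it is judged then, once.
The state is a dict: "clock": time; "joint_pos": joint angles; "joint_vel": joint speeds; "tau": joint torques, N m; "eef_pos": TCP position; "tool_rot": TCP orientation; "ft_force": force on the tool from outside, world axes, zero at the start; "ft_torque": the same for the moment, N m; "grip_width": finger opening in m; "grasp_force": force on a finger pad.
Only numpy, scipy, OpenCV 4.12 (cv2) and the standard library are available. Lean on these libraries where they do the work, as an engineer would, in place of code of your own. Each camera call takes 0.05 s, during which the arm holds its last target. There are 200 camera calls.

## Task

Slide the sanding sleeve over the upright spindle of the bench sander, lower it without dropping it until it sits fully down on the flange, and let go. Then, on the sloping control box, press these keys one at a time, each fully down and then released: first the long bar key (clamp), then the square key (slow speed), then the round key (start). Press no key before the sleeve is home, never press the cross-shaped key (stop), and leave the other things on the bench where they are.

Things in the scene. Friction and masses are not known exactly. Their poses are not given: they have to be found in the camera images.
- sleeve: sanding sleeve: brown open tube standing upright, 50 mm outer and 38 mm inner diameter, 90 mm tall, 150 g; origin at the centre of its lower end, z along its axis; either end may go down
- sleeve_center (a point): middle of the sleeve, on its axis, 45 mm above its lower end
- sander: bench sander, fixed: grey cast base 140 x 140 x 45 mm with a round flange (72 mm dia, top at 55 mm) and an upright steel spindle of 33 mm diameter standing 94 mm above the flange, its top 14 mm tapered to 18 mm diameter (tip 149 mm above the bench); origin at the centre of the underside, z along the spindle; the motor shaft cover sticks out to +x by 30 mm
- spindle_seat (a point): point on the spindle's axis at the flange's top face, where the sleeve's lower end comes to rest
- console: control box, fixed: grey box, face 150 mm (up the slope) x 250 mm, on a low foot. Origin on the bench under the middle of the face. The face slopes 38 degrees from level, its outward normal (-0.616, 0, 0.788) in the console's axes. Four black keys, told apart by shape, in any order, in a row along the console's y, 54 mm apart; their tops stand 14 mm out of the face
- guard (a point): middle of the axis of the console's round steel guard bar, 12 mm thick, along the console's y on posts at y = +-118 mm: 70 mm up the slope from the row of keys and 80 mm out from the face. It leaves no room for a gripper pointing straight down: press keys along the face's normal, tool tilted 38 degrees
- bar_key (a joint): travel of the long bar (56 mm up the slope x 20 mm wide) key: 0 up, 0.007 m fully down (spring, about 4.5 N at the bottom); it moves into the sloping face at right angles to it
- bar_top (a point): centre of the long bar (56 mm up the slope x 20 mm wide) key's top face; moves with the key; axes as the console's (not tilted with the face)
- square_key (a joint): travel of the square (32 x 32 mm) key: 0 up, 0.007 m fully down (spring, about 4.5 N at the bottom); it moves into the sloping face at right angles to it
- square_top (a point): centre of the square (32 x 32 mm) key's top face; moves with the key; axes as the console's (not tilted with the face)
- round_key (a joint): travel of the round (36 mm diameter) key: 0 up, 0.007 m fully down (spring, about 4.5 N at the bottom); it moves into the sloping face at right angles to it
- round_top (a point): centre of the round (36 mm diameter) key's top face; moves with the key; axes as the console's (not tilted with the face)
- cross_key (a joint): travel of the cross-shaped (plus sign, 40 mm across, arms 13 mm wide) key: 0 up, 0.007 m fully down (spring, about 4.5 N at the bottom); it moves into the sloping face at right angles to it
- cross_top (a point): centre of the cross-shaped (plus sign, 40 mm across, arms 13 mm wide) key's top face; moves with the key; axes as the console's (not tilted with the face)
- glue_jar: closed jar of glue, 58 dia x 95 mm, origin at its underside; bystander, may have changed places with the sleeve
- last: light wooden shoe last, 243 x 72 x 120 mm, lying, origin under its middle; bystander
- wax_tin: flat round tin, 80 dia x 30 mm, origin at its underside; bystander
- tape_roll: roll of paper tape lying flat, 90 dia x 22 mm, origin at its underside; bystander
- hammer: hammer lying on the bench, about 250 mm long; bystander
- brush: brush lying on the bench, about 200 mm long; bystander
Mind the look-alikes: they are no part of the job. Of the things like the sleeve, leave any that is yellow; of the rest the larger one is meant.

How it is judged:
On the way, in this order (a step that is already met when the one before it is completed fails the run):
1. the sleeve sits fully down on the flange, let go, all keys up (horizontal distance between sleeve_center and spindle_seat below 0.005 m and z of sleeve_center in the frame of spindle_seat between 0.042 and 0.049 m and angle between the z axis of sleeve and the z axis of sander, either way round below 0.08 rad and contact force between sleeve and the fingers below 0.1 N and value of joint each of bar_key, square_key, round_key, cross_key below 0.002 m), for 0.2 s.
2. the bar key is fully down, alone (value of joint bar_key above 0.005 m and value of joint each of square_key, round_key, cross_key below 0.002 m and horizontal distance between sleeve_center and spindle_seat below 0.005 m and z of sleeve_center in the frame of spindle_seat between 0.042 and 0.049 m and angle between the z axis of sleeve and the z axis of sander, either way round below 0.08 rad), for 0.04 s.
3. the square key is fully down, alone (value of joint square_key above 0.005 m and value of joint each of bar_key, round_key, cross_key below 0.002 m and horizontal distance between sleeve_center and spindle_seat below 0.005 m and z of sleeve_center in the frame of spindle_seat between 0.042 and 0.049 m and angle between the z axis of sleeve and the z axis of sander, either way round below 0.08 rad), for 0.04 s.
4. the round key is fully down, alone (value of joint round_key above 0.005 m and value of joint each of bar_key, square_key, cross_key below 0.002 m and horizontal distance between sleeve_center and spindle_seat below 0.005 m and z of sleeve_center in the frame of spindle_seat between 0.042 and 0.049 m and angle between the z axis of sleeve and the z axis of sander, either way round below 0.08 rad), for 0.04 s.
At the end, for the whole second after the job is handed in: The sleeve is around the spindle (axes within 5 mm and 0.08 rad), its lower end within about 4 mm of the flange's top face, at rest and not held; all four keys are up again (within 2 mm) (all of step 1 and linear speed of sleeve below 0.02 m/s); the robot touches nothing.
It fails at once if a key is pressed (over 4 mm) while the sleeve is not home on the spindle (value of joint any of bar_key, square_key, round_key, cross_key above 0.004 m and not (horizontal distance between sleeve_center and spindle_seat below 0.005 m and z of sleeve_center in the frame of spindle_seat between 0.042 and 0.049 m and angle between the z axis of sleeve and the z axis of sander, either way round below 0.08 rad)).
It fails at once if two keys are down (over 3 mm) at once (value of joint each of bar_key, square_key above 0.003 m or value of joint each of bar_key, round_key above 0.003 m or value of joint each of bar_key, cross_key above 0.003 m or value of joint each of square_key, round_key above 0.003 m or value of joint each of square_key, cross_key above 0.003 m or value of joint each of round_key, cross_key above 0.003 m).
It fails at once if the cross-shaped key is pressed (over 3 mm) (value of joint cross_key above 0.003 m).
It fails at once if the sleeve is dropped (moves faster than 0.5 m/s while not held) (linear speed of sleeve above 0.5 m/s and contact force between sleeve and the fingers below 0.1 N).
It fails at once if another thing on the bench is moved by more than 30 mm (distance of any of glue_jar, last, wax_tin, tape_roll, hammer, brush from where it was at the start of the episode above 0.03 m).
It also fails if it takes over 59 s, if anything falls off the work surface, if the arm or the gripper's body presses on something with over 40 N, if the wrist force passes 120 N, or if a joint passes its speed limit or range.

## Working session

There is one attempt and no reset: what is moved stays moved. The work goes in short steps, Python scripts to look and compute and a tool call to move; the robot and the scene stay as the last step left them, time stands still between calls to the robot, and variables do not carry over. Pictures are saved under pics/ and viewed, at most 10 in all, crops included, and the job is handed in when it is done.

Besides the shell and the picture viewer there is one more tool, called after "Call:" as name([rows], argument=value, ...), one row to a line, values as JSON. jog_arm: Moves the arm, as the interface text tells. Scaled input: -1 to 1 covers 300 mm each way for a shift and pi/4 rad each way for a turn. Its arguments: {"type":"object","properties":{"deltas":{"type":"array","items":{"type":"object","properties":{"fingers":{"type":"number"},"delta_pos":{"type":"array","items":{"type":"number"}},"yaw":{"type":"number"}}}}},"required":["deltas"]}

```bash
mkdir -p pics; cat > h.py <<'E'
import numpy as np, cv2
from workcell import bot
from scipy.spatial.transform import Rotation as R
def cloud(c):
    Rm=cv2.Rodrigues(np.array(c["rvec"],float))[0]; t=np.array(c["tvec"],float).ravel()
    v,u=np.mgrid[0:384,0:512]; z=c["range_z"]
    P=np.stack([(u-c["cx"])/c["fx"]*z,(v-c["cy"])/c["fy"]*z,z],-1)
    return (P-t)@Rm
def save(c,n): cv2.imwrite("pics/"+n,c["image"][...,::-1])
E
python3 - <<'E'
from h import *
import pickle
D={n:bot.camera(n) for n in("top","side")}
pickle.dump(D,open("d.pkl","wb"))
cv2.imwrite("pics/a.png",cv2.resize(D["top"]["image"][...,::-1],(800,600)))
cv2.imwrite("pics/b.png",cv2.resize(D["side"]["image"][...,::-1],(800,600)))
o=bot.get_obs();print(o)
E
```

```text
{'clock': 0.1, 'joint_pos': array([-1.15299686e+00,  2.41347724e-01,  3.86698041e-03,  1.33522900e+00,
        1.30168214e-05,  1.57077825e+00]), 'joint_vel': array([-0.00067192, -0.00166281,  0.00181101,  0.00125431,  0.00020594,
       -0.00110739]), 'tau': array([ 9.26552275e-04, -3.73139012e+01,  2.53009701e+01,  1.08676535e-02,
        8.75712226e-05,  6.00929994e-06]), 'eef_pos': array([ 0.20264594, -0.45646609,  0.23050003]), 'tool_rot': array([ 9.78257363e-01,  2.07392423e-01, -1.92030486e-04, -9.37261504e-04]), 'ft_force': array([-0.57693825,  0.70522728, -0.74104731]), 'ft_torque': array([0.06232121, 0.01786723, 0.00434178]), 'grasp_force': 0.0, 'grip_width': 0.08541264122692206}
```

View pics/a.png

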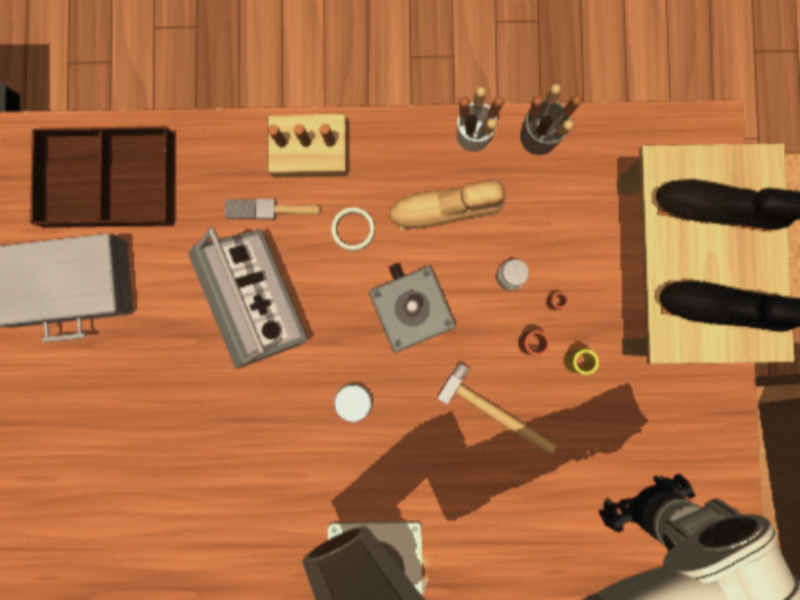

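View pics/b.png

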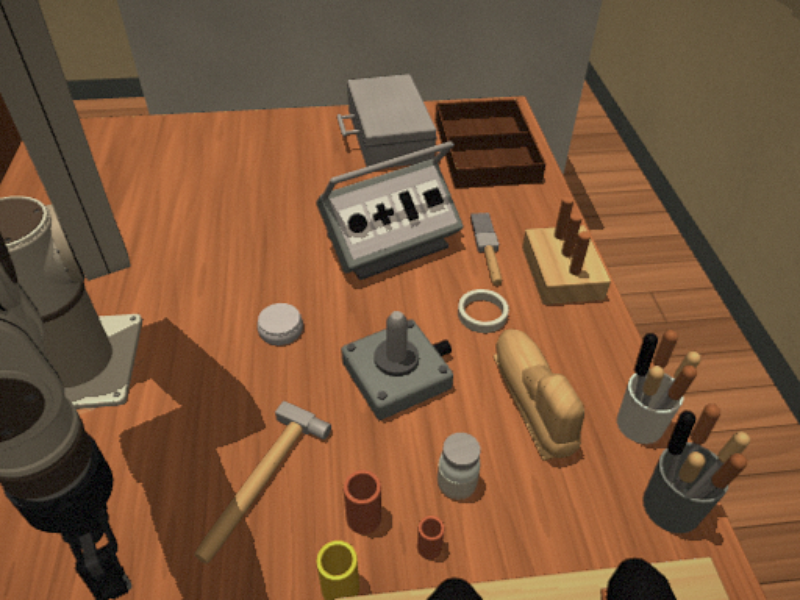

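The top view (800x600) shows the large brown sleeve at (534,341), with the small look-alike at (557,299) and the yellow one at (585,361). The spindle is at (412,305). The keys are square (240,253), bar (250,278), cross (261,303) and round (271,329). The guard is on their left, the uphill side. The side view agrees.

```bash
python3 - <<'E'
from h import *
import pickle
D=pickle.load(open("d.pkl","rb"))
for n in D:
    c=D[n];P=cloud(c);D[n]["P"]=P
    Rm=cv2.Rodrigues(np.array(c["rvec"],float))[0];print(n,"cam",(-Rm.T@np.array(c["tvec"]).ravel()).round(3),c["fx"])
P=D["top"]["P"]; I=D["top"]["image"].astype(int)
def near(u,v,r): 
    m=np.zeros((384,512),bool); m[int(v*.64)-r:int(v*.64)+r,int(u*.64)-r:int(u*.64)+r]=1; return m
def rep(name,m):
    Q=P[m]; (x,y),r=cv2.minEnclosingCircle(Q[:,:2].astype(np.float32)); print(name,len(Q),"mean",Q.mean(0).round(4),"circ",round(x,4),round(y,4),round(r,4),"zmax",Q[:,2].max().round(4))
for nm,u,v in(("sleeve",534,341),("small",557,299),("yellow",585,361),("jar",514,272)):
    m=near(u,v,14); z=P[...,2]; rep(nm,m&(z>.5*z[m].max())&(z>z[m].max()-.012))
m=near(412,305,22);z=P[...,2]
rep("tip",m&(z>.135)); rep("flange",m&(z>.05)&(z<.06)); 
m=near(412,305,40);rep("base",m&(z>.04)&(z<.05))
Q=P[m&(z>.038)&(z<.05)];print(cv2.minAreaRect(Q[:,:2].astype(np.float32)*1000))
K={}
for nm,u,v in(("square",240,253),("bar",250,278),("cross",261,303),("round",271,329)):
    m=near(u,v,9)&(I.sum(-1)<110); rep(nm,m); K[nm]=P[m].mean(0)
d=K["square"]-K["round"]; print("row dir yaw",np.degrees(np.arctan2(d[1],d[0])),np.linalg.norm(d)/3)
# guard: highest pts
m=near(245,300,75)&(z>.15); Q=P[m]
print("guardpts",len(Q)); 
if len(Q): print(cv2.minAreaRect(Q[:,:2].astype(np.float32)*1000),Q[:,2].max())
P2=D["side"]["P"];I2=D["side"]["image"].astype(int)
for nm,u,v in(("square",433,197),("bar",409,206),("cross",383,213),("round",357,222)):
    m=near(u,v,9)&(I2.sum(-1)<110); print("side",nm,P2[m].mean(0).round(4),m.sum())
m=near(396,316,6)&(P2[...,2]>.13)&(P2[...,2]<.16);print("side tip",P2[m].mean(0),m.sum())
E
```

```text
top cam [ 0.463 -0.084  1.414] 429.92758086203384
side cam [ 0.447 -0.775  0.901] 433.8598720451363
sleeve 8 mean [ 0.4629 -0.0845  1.4137] circ 0.4629 -0.0845 0.0001 zmax 1.4137
small 2 mean [ 0.4629 -0.0845  1.4137] circ 0.4629 -0.0845 0.0001 zmax 1.4137
yellow 2 mean [ 0.4629 -0.0845  1.4137] circ 0.4629 -0.0845 0.0001 zmax 1.4137
jar 2 mean [ 0.4629 -0.0845  1.4137] circ 0.4629 -0.0845 0.0001 zmax 1.4137
tip 94 mean [ 0.5265 -0.0838  0.2658] circ 0.5062 -0.0835 0.0434 zmax 1.4137
flange 309 mean [ 0.5339 -0.0833  0.0544] circ 0.5417 -0.0792 0.0734 zmax 0.0598
base 1270 mean [ 0.5335 -0.084   0.0445] circ 0.5338 -0.0842 0.0926 zmax 0.05
((535.3734741210938, -82.82969665527344), (142.40725708007812, 138.931884765625), 22.005741119384766)
square 59 mean [0.6409 0.2517 0.1112] circ 0.6415 0.2517 0.0137 zmax 0.1248
bar 49 mean [0.5909 0.2319 0.1127] circ 0.5918 0.2332 0.0189 zmax 0.1319
cross 46 mean [0.5414 0.2106 0.1118] circ 0.5415 0.2103 0.0155 zmax 0.1248
round 62 mean [0.4918 0.1915 0.1124] circ 0.4918 0.1909 0.0129 zmax 0.1258
row dir yaw 21.99853887062735 0.05359515228597522
guardpts 541
((498.7978515625, 154.59310913085938), (447.8359375, 182.29188537597656), 59.316165924072266) 1.4136541300545589
side square [0.6404 0.2501 0.1092] 94
side bar [0.5909 0.2299 0.1099] 107
side cross [0.5376 0.1744 0.1378] 84
side round [0.4911 0.1785 0.1171] 100
side tip [ 0.53024268 -0.08640916  0.14531201] 88
```

```bash
python3 - <<'E'
from h import *
import pickle
D=pickle.load(open("d.pkl","rb"))
for n,L in(("top",(("sleeve",534,341,14),("small",557,299,10),("yellow",585,361,14),("jar",514,272,16),("tip",412,305,14),)),("side",(("sleeve",362,492,24),("tip",397,316,14),("small",431,530,14)))):
    c=D[n];P=cloud(c);P[c["range_z"]<=0]=np.nan;z=P[...,2]
    for nm,u,v,r in L:
        m=np.zeros(z.shape,bool);u*=.64;v*=.64;m[int(v)-r:int(v)+r,int(u)-r:int(u)+r]=1
        zs=np.nanmax(z[m]); Q=P[m&(z>zs-.01)];(x,y),rr=cv2.minEnclosingCircle(Q[:,:2].astype(np.float32))
        print(n,nm,len(Q),Q.mean(0).round(4),"circ",round(x,4),round(y,4),round(rr,4),"zmax",zs.round(4))
c=D["top"];P=cloud(c);P[c["range_z"]<=0]=np.nan;z=P[...,2]
m=np.zeros(z.shape,bool);m[130:250,110:210]=1
Q=P[m&(z>.16)&(z<.3)];print(len(Q),cv2.minAreaRect(Q[:,:2].astype(np.float32)*1000),np.median(Q[:,2]),Q[:,2].max())
E
```

```text
top sleeve 85 [ 0.4599 -0.3282  0.0894] circ 0.4606 -0.3285 0.0251 zmax 0.0948
top small 43 [ 0.5451 -0.3819  0.0602] circ 0.5457 -0.3819 0.0173 zmax 0.0654
top yellow 83 [ 0.4221 -0.422   0.0893] circ 0.4221 -0.4229 0.0251 zmax 0.0952
top jar 177 [ 0.6001 -0.2882  0.0951] circ 0.6002 -0.2891 0.0257 zmax 0.1019
top tip 43 [ 0.5339 -0.0837  0.1482] circ 0.5338 -0.0825 0.0121 zmax 0.1549
side sleeve 223 [ 0.459  -0.3297  0.0885] circ 0.4586 -0.3287 0.0253 zmax 0.0924
side tip 77 [ 0.531  -0.0867  0.1465] circ 0.5317 -0.0862 0.0139 zmax 0.1511
side small 117 [ 0.5439 -0.3818  0.0601] circ 0.5445 -0.3807 0.0177 zmax 0.0646
446 ((556.337646484375, 248.04144287109375), (246.60794067382812, 46.74098587036133), 22.559629440307617) 0.20927352916240627 0.2183953735978804
```

```bash
cat >> h.py <<'E'
def go(x,y,z,ang=-68):
    o=bot.get_obs();T=R.from_quat(o["tool_rot"]).as_matrix()
    d=T.T@(np.array([x,y,z])-o["eef_pos"])/.3
    cur=np.degrees(np.arctan2(T[1,1],T[0,1]))
    print("t",round(float(o["clock"]),2),"eef",o["eef_pos"].round(4),"F",o["ft_force"].round(1),"w",round(float(o["grip_width"]),4),"tilt",np.degrees(np.arccos(-T[2,2])).round(2),"yang",cur.round(2),"| delta",d.round(4),"yaw",round((cur-ang)/45,4))
E
python3 -c "
from h import *
go(.4600,-.3285,.2)"
```

```text
t 0.1 eef [ 0.2026 -0.4565  0.2305] F [-0.6  0.7 -0.7] w 0.0854 tilt 0.11 yang -66.06 | delta [ 0.9571 -0.0416  0.1018] yaw 0.0431
```

Call:
jog_arm([
  {"delta_pos":[0.957,-0.042,0.1],"yaw":0.043,"fingers":1},
  {"delta_pos":[0.957,-0.042,0.1],"yaw":0.043,"fingers":1},
  {"delta_pos":[0.957,-0.042,0.1],"yaw":0.043,"fingers":1},
  {"delta_pos":[0.957,-0.042,0.1],"yaw":0.043,"fingers":1},
  {"delta_pos":[0.957,-0.042,0.1],"yaw":0.043,"fingers":1},
  {"delta_pos":[0.957,-0.042,0.1],"yaw":0.043,"fingers":1},
  {"delta_pos":[0.957,-0.042,0.1],"yaw":0.043,"fingers":1},
  {"delta_pos":[0.957,-0.042,0.1],"yaw":0.043,"fingers":1},
  {"delta_pos":[0.957,-0.042,0.1],"yaw":0.043,"fingers":1},
])

```text
clock: 1.0
eef_pos: [0.4593, -0.3292, 0.201]
tool_rot: [0.982, 0.19, -0.001, -0.0]
ft_force: [-0.3, 0.1, 1.2]
grip_width: 0.0854
grasp_force: 0.0
```

```bash
python3 -c "
from h import *
c=bot.camera('wrist');save(c,'w1.png')
P=cloud(c);P[c['range_z']<=0]=np.nan;z=P[...,2]
I=c['image'].astype(int)
m=(z>.08)&(z<.1)&(np.hypot(P[...,0]-.46,P[...,1]+.3285)<.05)
Q=P[m];print(len(Q),Q.mean(0) if len(Q) else '',cv2.minEnclosingCircle(Q[:,:2].astype(np.float32)) if len(Q) else '')
go(.4600,-.3285,.2);go(.46,-.3285,.046)"
```

```text
918 [ 0.46198907 -0.33007344  0.08761693] ((0.461491197347641, -0.3304310441017151), 0.02496270090341568)
t 1.05 eef [ 0.4591 -0.3296  0.2013] F [ 0.6 -0.3  0.3] w 0.0853 tilt 0.04 yang -68.09 | delta [ 0.0042 -0.0022  0.0043] yaw -0.0019
t 1.05 eef [ 0.4591 -0.3296  0.2013] F [ 0.6 -0.3  0.3] w 0.0853 tilt 0.04 yang -68.09 | delta [ 0.0044 -0.002   0.5176] yaw -0.0019
```

View pics/w1.png

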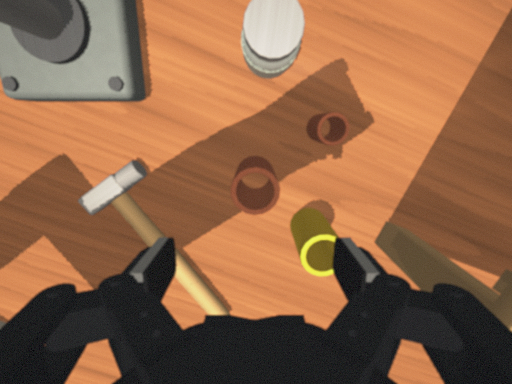

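The wrist view shows the large sleeve at (256,190), with both fingers clear of the yellow and small tubes and the hammer. Next I'll descend and grip.

Call:
jog_arm([
  {"delta_pos":[0.006,0.003,0.15],"fingers":1},
  {"delta_pos":[0.006,0.003,0.28],"fingers":1},
  {"delta_pos":[0.006,0.003,0.4],"fingers":1},
  {"delta_pos":[0.006,0.003,0.5],"fingers":1},
  {"delta_pos":[0.006,0.003,0.517],"fingers":1},
  {"delta_pos":[0.006,0.003,0.517],"fingers":0.3},
  {"delta_pos":[0.006,0.003,0.517],"fingers":0},
  {"delta_pos":[0.006,0.003,0.517],"fingers":0},
  {"delta_pos":[0.006,0.003,0.517],"fingers":0},
  {"delta_pos":[0.006,0.003,0.517],"fingers":0},
  {"delta_pos":[0.006,0.003,0.517],"fingers":0},
  {"delta_pos":[0.006,0.003,0.517],"fingers":0},
])

```text
invalid input at $.deltas[0]: expected keys fingers, delta_pos, yaw
```

```bash
python3 -c "
from h import *
print(bot.get_obs()['grasp_force']);go(.461,-.3297,.2);go(.5335,-.084,.22)"
```

```text
0.0
t 1.05 eef [ 0.4591 -0.3296  0.2013] F [ 0.6 -0.3  0.3] w 0.0853 tilt 0.04 yang -68.09 | delta [0.0058 0.0028 0.0043] yaw -0.0019
t 1.05 eef [ 0.4591 -0.3296  0.2013] F [ 0.6 -0.3  0.3] w 0.0853 tilt 0.04 yang -68.09 | delta [ 0.5356 -0.6668 -0.0625] yaw -0.0019
```

Call:
jog_arm([
  {"delta_pos":[0.006,0.003,0.15],"fingers":1,"yaw":0},
  {"delta_pos":[0.006,0.003,0.28],"fingers":1,"yaw":0},
  {"delta_pos":[0.006,0.003,0.4],"fingers":1,"yaw":0},
  {"delta_pos":[0.006,0.003,0.5],"fingers":1,"yaw":0},
  {"delta_pos":[0.006,0.003,0.517],"fingers":1,"yaw":0},
  {"delta_pos":[0.006,0.003,0.517],"fingers":0.3,"yaw":0},
  {"delta_pos":[0.006,0.003,0.517],"fingers":0,"yaw":0},
  {"delta_pos":[0.006,0.003,0.517],"fingers":0,"yaw":0},
  {"delta_pos":[0.006,0.003,0.517],"fingers":0,"yaw":0},
  {"delta_pos":[0.006,0.003,0.517],"fingers":0,"yaw":0},
  {"delta_pos":[0.006,0.003,0.517],"fingers":0,"yaw":0},
  {"delta_pos":[0.006,0.003,0.517],"fingers":0,"yaw":0},
])

```text
clock: 2.25
eef_pos: [0.4634, -0.3302, 0.0488]
tool_rot: [0.982, 0.191, 0.001, 0.002]
ft_force: [-1.4, 0.8, 6.2]
grip_width: 0.0485
grasp_force: 61.2
```

```bash
python3 -c "
from h import *
print(bot.get_obs()['grasp_force']);go(.461,-.3297,.2);go(.5335,-.084,.22)"
```

```text
61.159534603357315
t 2.25 eef [ 0.4634 -0.3302  0.0488] F [-1.4  0.8  6.2] w 0.0485 tilt 0.25 yang -67.99 | delta [-0.0059 -0.0024 -0.5041] yaw 0.0001
t 2.25 eef [ 0.4634 -0.3302  0.0488] F [-1.4  0.8  6.2] w 0.0485 tilt 0.25 yang -67.99 | delta [ 0.5252 -0.6709 -0.5725] yaw 0.0001
```

Call:
jog_arm([
  {"delta_pos":[0,0,-0.1],"fingers":0,"yaw":0},
  {"delta_pos":[0,0,-0.25],"fingers":0,"yaw":0},
  {"delta_pos":[0,0,-0.4],"fingers":0,"yaw":0},
  {"delta_pos":[0,0,-0.55],"fingers":0,"yaw":0},
  {"delta_pos":[0,0,-0.64],"fingers":0,"yaw":0},
  {"delta_pos":[0.12,-0.16,-0.64],"fingers":0,"yaw":0},
  {"delta_pos":[0.2,-0.28,-0.64],"fingers":0,"yaw":0},
  {"delta_pos":[0.28,-0.38,-0.64],"fingers":0,"yaw":0},
  {"delta_pos":[0.36,-0.48,-0.64],"fingers":0,"yaw":0},
  {"delta_pos":[0.44,-0.58,-0.64],"fingers":0,"yaw":0},
  {"delta_pos":[0.525,-0.67,-0.64],"fingers":0,"yaw":0},
  {"delta_pos":[0.525,-0.67,-0.64],"fingers":0,"yaw":0},
])

```text
clock: 3.45
eef_pos: [0.5343, -0.0796, 0.2388]
tool_rot: [0.981, 0.194, 0.001, -0.0]
ft_force: [-0.6, -0.4, -1.7]
grip_width: 0.0485
grasp_force: 62.4
```

Call:
jog_arm([
  {"delta_pos":[0,0,0],"fingers":0,"yaw":0},
  {"delta_pos":[0,0,0],"fingers":0,"yaw":0},
  {"delta_pos":[0,0,0],"fingers":0,"yaw":0},
])

```text
clock: 3.75
eef_pos: [0.5326, -0.0849, 0.2384]
tool_rot: [0.982, 0.19, 0.0, 0.0]
ft_force: [0.3, 0.3, -2.4]
grip_width: 0.0484
grasp_force: 62.4
```

```bash
python3 - <<'E'
from h import *
go(.5335,-.084,.24)
c=bot.camera("side");save(c,"s2.png")
w=bot.camera("wrist");save(w,"w2.png")
cv2.imwrite("pics/c.png",np.hstack([cv2.resize(c["image"][100:292,150:406,::-1],(400,300)),cv2.resize(w["image"][...,::-1],(400,300))]))
for n,q in(("side",c),("wrist",w)):
    P=cloud(q);P[q["range_z"]<=0]=np.nan;z=P[...,2]
    I=q["image"].astype(int)
    m=(I[...,0]>1.5*I[...,1])&(np.hypot(P[...,0]-.5335,P[...,1]+.084)<.045)&(z>.17)
    Q=P[m];print(n,len(Q))
    if len(Q)>10: print(Q.mean(0),Q.min(0),Q.max(0),cv2.minEnclosingCircle(Q[:,:2].astype(np.float32)))
    m=(np.hypot(P[...,0]-.5335,P[...,1]+.084)<.03)&(z>.07)&(z<.152)
    Q=P[m];print("spindle",len(Q),Q.mean(0) if len(Q) else "")
E
```

```text
t 3.75 eef [ 0.5326 -0.0849  0.2384] F [ 0.3  0.3 -2.4] w 0.0484 tilt 0.02 yang -68.1 | delta [ 0.004  -0.0016 -0.0054] yaw -0.0022
side 763
[ 0.5220432  -0.09855515  0.26344314] [ 0.49365657 -0.12793329  0.18962033] [ 0.56426298 -0.05746988  0.61588041] ((0.5285658240318298, -0.09143630415201187), 0.036734022200107574)
spindle 352 [ 0.53071141 -0.09247155  0.1167265 ]
wrist 11305
[ 0.53409592 -0.08549571  0.25856059] [ 0.50597159 -0.1269034   0.19185633] [ 0.55971351 -0.040515    0.33365305] ((0.5316154360771179, -0.08501769602298737), 0.044787775725126266)
spindle 536 [ 0.54638099 -0.08062606  0.12036685]
```

View pics/c.png

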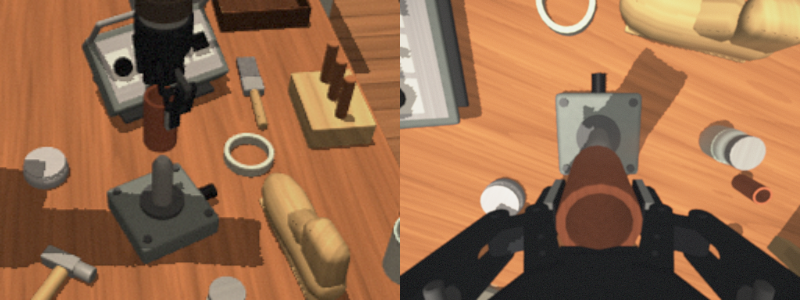

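Side and wrist views: the sleeve is held upright above the spindle, with side crop tip at (163,160) and sleeve at (160,118). Next I'll fit circles of known radius to both in the same views, so calibration error cancels.

```bash
cat >> h.py <<'E'
from scipy.optimize import least_squares
def cyl(Q,r):
    f=lambda p:np.hypot(Q[:,0]-p[0]-p[2]*(Q[:,2]-Q[:,2].mean()),Q[:,1]-p[1]-p[3]*(Q[:,2]-Q[:,2].mean()))-r
    s=least_squares(f,[*np.median(Q[:,:2],0),0,0],loss="soft_l1",f_scale=.001); return s.x.round(4),np.abs(s.fun).mean().round(4),len(Q)
def fits(q,zb):
    P=cloud(q);P[q["range_z"]<=0]=np.nan;z=P[...,2];I=q["image"].astype(int)
    d=np.hypot(P[...,0]-.5335,P[...,1]+.085)
    br=(I[...,0]>1.7*I[...,1])
    if zb: print(" sleeve",cyl(P[br&(d<.034)&(d>.014)&(z>zb)&(z<zb+.06)],.025))
    print(" spindle",cyl(P[~br&(d<.025)&(z>.065)&(z<.132)],.0165))
E
python3 - <<'E'
from h import *
for n in("side","wrist"):
    print(n);fits(bot.camera(n),.195)
E
```

```text
side
 sleeve (array([ 0.5288, -0.083 ,  0.0501, -0.0504]), np.float64(0.0011), 339)
 spindle (array([ 0.5319, -0.0817,  0.0073, -0.0045]), np.float64(0.0008), 237)
wrist
 sleeve (array([ 0.5374, -0.0838,  0.0032, -0.0057]), np.float64(0.0018), 926)
 spindle (array([ 0.5625, -0.0743, -0.0018,  0.0251]), np.float64(0.0035), 296)
```

Call:
jog_arm([
  {"delta_pos":[0.011,-0.001,0],"fingers":0,"yaw":0},
  {"delta_pos":[0.011,-0.001,0.1],"fingers":0,"yaw":0},
  {"delta_pos":[0.011,-0.001,0.13],"fingers":0,"yaw":0},
  {"delta_pos":[0.011,-0.001,0.15],"fingers":0,"yaw":0},
  {"delta_pos":[0.011,-0.001,0.17],"fingers":0,"yaw":0},
  {"delta_pos":[0.011,-0.001,0.18],"fingers":0,"yaw":0},
  {"delta_pos":[0.011,-0.001,0.18],"fingers":0,"yaw":0},
  {"delta_pos":[0.011,-0.001,0.18],"fingers":0,"yaw":0},
])

```text
clock: 4.75
eef_pos: [0.5362, -0.0823, 0.1848]
tool_rot: [0.982, 0.191, 0.0, 0.0]
ft_force: [0.8, 0.2, -2.6]
grip_width: 0.0485
grasp_force: 62.4
```

```bash
python3 - <<'E'
from h import *
c=bot.camera("side");w=bot.camera("wrist")
cv2.imwrite("pics/d.png",np.hstack([cv2.resize(c["image"][130:274,154:346,::-1],(400,300),interpolation=2),cv2.resize(w["image"][...,::-1],(400,300))]))
go(.5360,-.0830,.1035)
E
```

```text
t 4.85 eef [ 0.5362 -0.0823  0.1849] F [-0.1 -0.6 -1.7] w 0.0483 tilt 0.07 yang -67.99 | delta [-0.0018  0.0017  0.2712] yaw 0.0001
```

View pics/d.png

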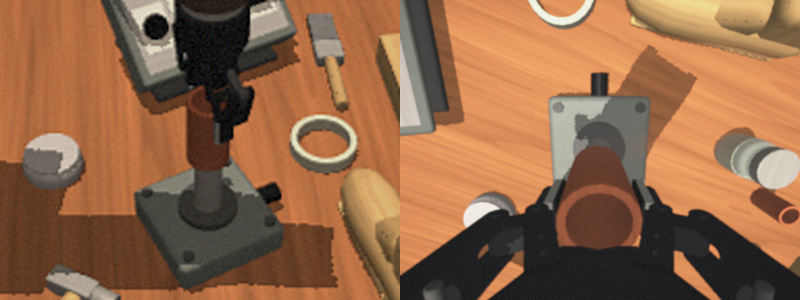

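The side crop shows the sleeve's lower edge, centred at about (208,165), over the spindle at (209,180), with no contact force. Continuing down.

Call:
jog_arm([
  {"delta_pos":[0,0,0.015],"fingers":0,"yaw":0},
  {"delta_pos":[0,0,0.03],"fingers":0,"yaw":0},
  {"delta_pos":[0,0,0.045],"fingers":0,"yaw":0},
  {"delta_pos":[0,0,0.06],"fingers":0,"yaw":0},
  {"delta_pos":[0,0,0.075],"fingers":0,"yaw":0},
  {"delta_pos":[0,0,0.075],"fingers":0,"yaw":0},
])

```text
clock: 5.45
eef_pos: [0.5355, -0.0823, 0.1608]
tool_rot: [0.982, 0.191, -0.001, -0.0]
ft_force: [0.0, 0.1, -1.3]
grip_width: 0.0482
grasp_force: 62.3
```

Call:
jog_arm([
  {"delta_pos":[0,0,0.04],"fingers":0,"yaw":0},
  {"delta_pos":[0,0,0.08],"fingers":0,"yaw":0},
  {"delta_pos":[0,0,0.12],"fingers":0,"yaw":0},
  {"delta_pos":[0,0,0.15],"fingers":0,"yaw":0},
  {"delta_pos":[0,0,0.17],"fingers":0,"yaw":0},
  {"delta_pos":[0,0,0.178],"fingers":0,"yaw":0},
  {"delta_pos":[0,0,0.178],"fingers":0,"yaw":0},
])

```text
clock: 6.15
eef_pos: [0.5356, -0.0823, 0.1079]
tool_rot: [0.982, 0.191, -0.0, -0.0]
ft_force: [-0.1, -1.6, -1.3]
grip_width: 0.0485
grasp_force: 62.3
```

Bottom should be about 4 mm above the flange; feel for the seat.

Call:
jog_arm([
  {"delta_pos":[0,0,0.005],"fingers":0,"yaw":0},
  {"delta_pos":[0,0,0.01],"fingers":0,"yaw":0},
  {"delta_pos":[0,0,0.015],"fingers":0,"yaw":0},
  {"delta_pos":[0,0,0.015],"fingers":0,"yaw":0},
])

```text
clock: 6.55
eef_pos: [0.536, -0.0822, 0.104]
tool_rot: [0.982, 0.191, 0.0, -0.0]
ft_force: [0.4, 0.3, -1.6]
grip_width: 0.0486
grasp_force: 62.3
```

Call:
jog_arm([
  {"delta_pos":[0,0,0.004],"fingers":0,"yaw":0},
  {"delta_pos":[0,0,0.007],"fingers":0,"yaw":0},
  {"delta_pos":[0,0,0.007],"fingers":0,"yaw":0},
])

```text
clock: 6.85
eef_pos: [0.5362, -0.0821, 0.1038]
tool_rot: [0.982, 0.191, 0.001, 0.0]
ft_force: [-3.9, 1.0, 9.4]
grip_width: 0.0482
grasp_force: 62.8
```

Contact at the expected height (9 N up), so the sleeve is seated. I'll release and raise.

Call:
jog_arm([
  {"delta_pos":[0,0,0],"fingers":0.7,"yaw":0},
  {"delta_pos":[0,0,0],"fingers":1,"yaw":0},
  {"delta_pos":[0,0,0],"fingers":1,"yaw":0},
  {"delta_pos":[0,0,0],"fingers":1,"yaw":0},
  {"delta_pos":[0,0,0],"fingers":1,"yaw":0},
  {"delta_pos":[0,0,0],"fingers":1,"yaw":0},
  {"delta_pos":[0,0,-0.05],"fingers":1,"yaw":0},
  {"delta_pos":[0,0,-0.15],"fingers":1,"yaw":0},
  {"delta_pos":[0,0,-0.3],"fingers":1,"yaw":0},
  {"delta_pos":[0,0,-0.45],"fingers":1,"yaw":0},
  {"delta_pos":[0,0,-0.58],"fingers":1,"yaw":0},
  {"delta_pos":[0,0,-0.58],"fingers":1,"yaw":0},
])

```text
clock: 8.05
eef_pos: [0.5389, -0.0828, 0.2824]
tool_rot: [0.982, 0.191, 0.006, 0.002]
ft_force: [0.3, -0.2, 0.9]
grip_width: 0.0854
grasp_force: 0.0
```

```bash
python3 - <<'E'
from h import *
c=bot.camera("side");w=bot.camera("wrist")
cv2.imwrite("pics/e.png",np.hstack([cv2.resize(c["image"][70:274,134:406,::-1],(400,300),interpolation=2),cv2.resize(w["image"][...,::-1],(400,300))]))
for q in(c,w):
    P=cloud(q);P[q["range_z"]<=0]=np.nan;I=q["image"].astype(int);z=P[...,2]
    m=(I[...,0]>1.7*I[...,1])&(np.hypot(P[...,0]-.5335,P[...,1]+.084)<.035)&(z>.05)&(z<.17)
    print(m.sum(),np.percentile(z[m],[1,95,99]).round(4))
# wrist view of gripper: nothing; profile of gripper from side camera about tool axis
o=bot.get_obs();T=R.from_quat(o["tool_rot"]).as_matrix();P=cloud(c);P[c["range_z"]<=0]=np.nan
L=(P-o["eef_pos"])@T; L=L[(np.hypot(L[...,0],L[...,1])<.13)&(L[...,2]<.03)&(L[...,2]>-.3)]
for a in np.arange(-.3,.03,.02):
    B=L[(L[:,2]>=a)&(L[:,2]<a+.02)]
    if len(B)>3: print(round(a,2),len(B),"x",np.percentile(B[:,0],[2,98]).round(3),"y",np.percentile(B[:,1],[2,98]).round(3))
go(.516,.131,.3)
E
```

```text
586 [0.0578 0.1456 0.1467]
400 [0.085  0.1445 0.1452]
-0.3 409 x [-0.054  0.016] y [0.007 0.051]
-0.28 512 x [-0.041  0.021] y [-0.002  0.038]
-0.26 426 x [-0.043  0.022] y [-0.008  0.034]
-0.24 427 x [-0.037  0.026] y [-0.011  0.035]
-0.22 364 x [-0.037  0.023] y [-0.009  0.035]
-0.2 300 x [-0.035  0.024] y [-0.005  0.034]
-0.18 469 x [-0.038  0.028] y [-0.014  0.037]
-0.16 355 x [-0.038  0.025] y [-0.01   0.037]
-0.14 224 x [-0.036  0.012] y [0.003 0.067]
-0.12 332 x [-0.019  0.01 ] y [-0.063  0.07 ]
-0.1 282 x [-0.017  0.01 ] y [-0.07   0.072]
-0.08 224 x [-0.015  0.012] y [-0.072  0.074]
-0.06 129 x [-0.011  0.009] y [-0.05   0.056]
-0.04 136 x [-0.011  0.011] y [-0.049  0.056]
-0.02 8 x [-0.008  0.008] y [-0.045  0.048]
t 8.15 eef [ 0.5365 -0.0824  0.2767] F [ 0.3  0.  -0.9] w 0.0853 tilt 0.16 yang -68.0 | delta [ 0.2034 -0.6849 -0.078 ] yaw 0.0
```

View pics/e.png

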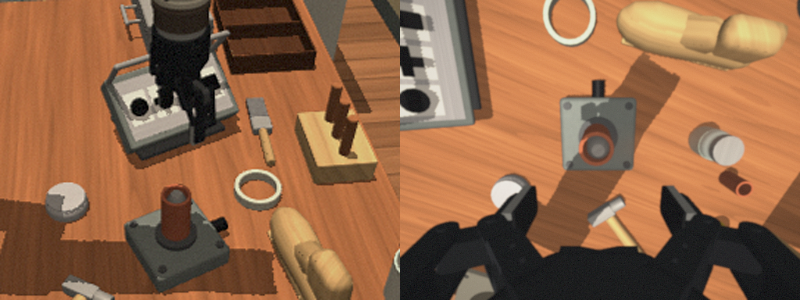

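The sleeve is home: its top is at z≈0.145, around the spindle tip. The tool can't be tilted with these moves, so I'll press with the outer tip of one open finger, keeping the body on the low side of the guard. For that I need the gripper's outline.

```bash
python3 - <<'E'
from h import *
o=bot.get_obs();T=R.from_quat(o["tool_rot"]).as_matrix()
for n in("side","top"):
    c=bot.camera(n);P=cloud(c);P[c["range_z"]<=0]=np.nan
    L=(P-o["eef_pos"])@T; L=L[(np.abs(L[...,0])<.03)&(np.abs(L[...,1])<.1)&(L[...,2]<.01)&(L[...,2]>-.18)]
    print(n)
    for a in np.arange(-.18,.01,.01):
        B=L[(L[:,2]>=a)&(L[:,2]<a+.01)]
        p=np.sort(B[B[:,1]>.02][:,1]);q=np.sort(B[B[:,1]<-.02][:,1])
        print(round(a,2),len(p),p[[-3,-1]].round(3) if len(p)>3 else "",len(q),q[[0,2]].round(3) if len(q)>3 else "")
E
```

```text
side
-0.18 148 [0.035 0.035] 4 [-0.026 -0.023]
-0.17 137 [0.036 0.038] 0 
-0.16 124 [0.037 0.037] 0 
-0.15 119 [0.037 0.038] 0 
-0.14 113 [0.037 0.038] 0 
-0.13 46 [0.037 0.039] 0 
-0.12 171 [0.068 0.068] 8 [-0.071 -0.067]
-0.11 96 [0.069 0.069] 7 [-0.071 -0.067]
-0.1 110 [0.07  0.071] 11 [-0.071 -0.069]
-0.09 93 [0.071 0.071] 28 [-0.072 -0.069]
-0.08 93 [0.072 0.072] 34 [-0.076 -0.072]
-0.07 97 [0.073 0.073] 39 [-0.076 -0.074]
-0.06 14 [0.055 0.066] 27 [-0.067 -0.055]
-0.05 28 [0.054 0.055] 35 [-0.056 -0.048]
-0.04 41 [0.055 0.055] 41 [-0.052 -0.05 ]
-0.03 35 [0.055 0.057] 38 [-0.052 -0.052]
-0.02 11 [0.048 0.052] 24 [-0.051 -0.047]
-0.01 0  0 
0.0 0  0 
top
-0.18 0  0 
-0.17 0  0 
-0.16 0  0 
-0.15 0  0 
-0.14 0  0 
-0.13 0  0 
-0.12 2  0 
-0.11 0  0 
-0.1 1  0 
-0.09 1  0 
-0.08 2  0 
-0.07 2  0 
-0.06 0  0 
-0.05 0  0 
-0.04 0  0 
-0.03 0  0 
-0.02 0  0 
-0.01 0  0 
0.0 0  0
```

```bash
cat >> h.py <<'E'
def prof():
    o=bot.get_obs();T=R.from_quat(o["tool_rot"]).as_matrix();c=bot.camera("side");P=cloud(c);P[c["range_z"]<=0]=np.nan
    L=(P-o["eef_pos"])@T; L=L[(np.abs(L[...,0])<.045)&(np.abs(L[...,1])<.1)&(L[...,2]<.01)&(L[...,2]>-.16)]
    print("w",o["grip_width"])
    for a in np.arange(-.16,.01,.008):
        B=L[(L[:,2]>=a)&(L[:,2]<a+.008)]
        if len(B)<5: continue
        s=np.sort(B[:,1]); k=B[B[:,1]>.8*s[-3]] 
        print(round(a,3),len(B),"y",s[[2,-3]].round(3),"x of outer",k[:,0].min().round(3),k[:,0].max().round(3))
E
```

Call:
jog_arm([
  {"delta_pos":[0,0,-0.05],"fingers":0.65,"yaw":0},
  {"delta_pos":[0,0,-0.05],"fingers":0.65,"yaw":0},
  {"delta_pos":[0,0,-0.05],"fingers":0.65,"yaw":0},
  {"delta_pos":[0,0,-0.05],"fingers":0.65,"yaw":0},
])

```text
clock: 8.65
eef_pos: [0.5353, -0.0822, 0.2893]
tool_rot: [0.982, 0.191, -0.001, -0.0]
ft_force: [-0.8, -0.1, -0.2]
grip_width: 0.0553
grasp_force: 0.0
```

```bash
python3 -c "
from h import *
prof()"
```

```text
w 0.055285017537551336
-0.16 152 y [-0.013  0.036] x of outer -0.024 0.02
-0.152 137 y [-0.015  0.036] x of outer -0.024 0.019
-0.144 134 y [-0.008  0.036] x of outer -0.022 0.018
-0.136 118 y [-0.003  0.036] x of outer -0.025 0.019
-0.128 36 y [0.027 0.036] x of outer -0.014 0.009
-0.12 60 y [0.017 0.038] x of outer -0.013 0.009
-0.112 182 y [-0.012  0.066] x of outer -0.014 0.012
-0.104 135 y [-0.064  0.067] x of outer -0.014 0.012
-0.096 95 y [-0.063  0.066] x of outer -0.014 0.011
-0.088 116 y [-0.063  0.064] x of outer -0.014 0.011
-0.08 109 y [-0.062  0.063] x of outer -0.014 0.011
-0.072 92 y [-0.061  0.061] x of outer -0.014 0.01
-0.064 94 y [-0.059  0.059] x of outer -0.015 0.01
-0.056 73 y [-0.053  0.058] x of outer -0.014 0.009
-0.048 42 y [-0.036  0.037] x of outer -0.013 -0.008
-0.04 52 y [-0.033  0.041] x of outer -0.011 0.004
-0.032 59 y [-0.033  0.04 ] x of outer -0.009 0.005
-0.024 57 y [-0.032  0.041] x of outer -0.012 0.006
-0.016 53 y [-0.034  0.038] x of outer -0.012 0.006
-0.008 18 y [-0.032  0.032] x of outer -0.011 0.004
```

Call:
jog_arm([
  {"delta_pos":[0,0,0],"fingers":0.4,"yaw":0},
  {"delta_pos":[0,0,0],"fingers":0.4,"yaw":0},
  {"delta_pos":[0,0,0],"fingers":0.4,"yaw":0},
  {"delta_pos":[0,0,0],"fingers":0.4,"yaw":0},
])

```text
clock: 9.1
eef_pos: [0.5358, -0.0823, 0.2907]
tool_rot: [0.982, 0.191, 0.0, 0.0]
ft_force: [0.0, -0.6, -1.3]
grip_width: 0.0346
grasp_force: 0.0
```

```bash
python3 -c "
from h import *
prof()"
```

```text
w 0.03464360055937922
-0.16 148 y [-0.015  0.036] x of outer -0.026 0.018
-0.152 145 y [-0.016  0.036] x of outer -0.026 0.021
-0.144 138 y [-0.007  0.037] x of outer -0.02 0.021
-0.136 109 y [-0.004  0.037] x of outer -0.021 0.019
-0.128 38 y [0.028 0.037] x of outer -0.012 0.011
-0.12 58 y [0.013 0.038] x of outer -0.013 0.009
-0.112 120 y [-0.012  0.051] x of outer -0.006 0.005
-0.104 179 y [-0.063  0.065] x of outer -0.015 0.011
-0.096 95 y [-0.064  0.064] x of outer -0.014 0.01
-0.088 96 y [-0.061  0.061] x of outer -0.013 0.011
-0.08 95 y [-0.059  0.058] x of outer -0.014 0.011
-0.072 124 y [-0.054  0.055] x of outer -0.014 0.011
-0.064 61 y [-0.05   0.051] x of outer -0.014 0.011
-0.056 92 y [-0.047  0.048] x of outer -0.016 0.011
-0.048 32 y [-0.041  0.028] x of outer -0.015 0.005
-0.04 41 y [-0.024  0.027] x of outer -0.012 -0.007
-0.032 51 y [-0.021  0.03 ] x of outer -0.009 0.006
-0.024 56 y [-0.022  0.03 ] x of outer -0.008 0.006
-0.016 55 y [-0.021  0.029] x of outer -0.008 0.006
-0.008 29 y [-0.02   0.022] x of outer -0.011 0.0
```

```bash
python3 -c "
from h import *
print(bot.get_obs()['joint_pos'].round(2));go(.55,.11,.34,-113)"
```

```text
[-0.15  0.31  0.25  1.51 -0.    2.61]
t 9.15 eef [ 0.5358 -0.0823  0.2907] F [0.2 1.1 0.7] w 0.0339 tilt 0.0 yang -68.0 | delta [ 0.2839 -0.5765 -0.1643] yaw 1.0
```

```bash
python3 -c "
from h import *
go(.54,.06,.36,-23)"
```

```text
t 9.15 eef [ 0.5358 -0.0823  0.2907] F [0.2 1.1 0.7] w 0.0339 tilt 0.0 yang -68.0 | delta [ 0.1905 -0.4345 -0.231 ] yaw -1.0
```

Call:
jog_arm([
  {"delta_pos":[0.19,-0.435,-0.23],"fingers":1,"yaw":-1},
  {"delta_pos":[0.19,-0.435,-0.23],"fingers":1,"yaw":-1},
  {"delta_pos":[0.19,-0.435,-0.23],"fingers":1,"yaw":-1},
  {"delta_pos":[0.19,-0.435,-0.23],"fingers":1,"yaw":-1},
  {"delta_pos":[0.19,-0.435,-0.23],"fingers":1,"yaw":-1},
  {"delta_pos":[0.19,-0.435,-0.23],"fingers":1,"yaw":-1},
  {"delta_pos":[0.19,-0.435,-0.23],"fingers":1,"yaw":-1},
  {"delta_pos":[0.19,-0.435,-0.23],"fingers":1,"yaw":-1},
  {"delta_pos":[0.19,-0.435,-0.23],"fingers":1,"yaw":-1},
])

```text
clock: 10.05
eef_pos: [0.5398, 0.0599, 0.3597]
tool_rot: [0.834, 0.552, -0.0, -0.0]
ft_force: [0.3, 0.9, -0.2]
grip_width: 0.0854
grasp_force: 0.0
```

```bash
python3 - <<'E'
from h import *
go(.54,.06,.36,-23)
c=bot.camera("wrist");save(c,"w3.png")
P=cloud(c);P[c["range_z"]<=0]=np.nan;I=c["image"].astype(int)
cx=np.array([-.3746,.9272,0]);r=np.array([.9272,.3746,0]);n=-.6157*cx+np.array([0,0,.788]);s=.788*cx+np.array([0,0,.6157])
O=np.array([.566,.2217,.112]); D=P-O
A=np.stack([D@r,D@s,D@n],-1)
# face plane (bright) and black tops
pl=(np.abs(A[...,0])<.11)&(np.abs(A[...,1])<.06)&(np.abs(A[...,2])<.03)
face=pl&(I.sum(-1)>330); print("face n",np.median(A[face][:,2]),face.sum(),"fit",np.linalg.lstsq(np.c_[A[face][:,:2],np.ones(face.sum())],A[face][:,2],rcond=None)[0].round(4))
f0=np.median(A[face][:,2])
top=pl&(I.sum(-1)<150)&(A[...,2]>f0+.009)
k,l,st,ce=cv2.connectedComponentsWithStats(top.astype(np.uint8))
for i in range(1,k):
    if st[i,4]>60:
        Q=A[l==i]; mid=(np.percentile(Q,2,0)+np.percentile(Q,98,0))/2
        print(st[i],"rsn mid",mid.round(4),"ext",(np.percentile(Q,98,0)-np.percentile(Q,2,0)).round(4),"med n",np.median(Q[:,2]).round(4),"world",(O+mid[0]*r+mid[1]*s+np.median(Q[:,2])*n).round(4))
g=(np.abs(A[...,0])<.1)&(A[...,1]>.04)&(A[...,1]<.11)&(A[...,2]>.05)&(A[...,2]<.1)
Q=A[g];print("guard",len(Q),Q.mean(0).round(4),np.percentile(Q,[2,98],0).round(4))
E
```

```text
t 10.05 eef [0.5398 0.0599 0.3597] F [ 0.3  0.9 -0.2] w 0.0854 tilt 0.0 yang -23.05 | delta [ 0.0006  0.0005 -0.0011] yaw -0.0011
face n -0.011266308187709599 8441 fit [-0.0043 -0.0035 -0.0112]
[255   0  28  19 308] rsn mid [ 0.0806 -0.0043  0.0005] ext [0.0257 0.0247 0.0038] med n 0.0007 world [0.6422 0.2484 0.1099]
[223  12  33  42 550] rsn mid [ 0.0288 -0.0025  0.0008] ext [0.016  0.0505 0.0036] med n 0.001 world [0.5936 0.2301 0.1112]
[202  53  23  26 357] rsn mid [-0.0245 -0.0024  0.0007] ext [0.0334 0.0337 0.0042] med n 0.0013 world [0.5443 0.2101 0.1115]
[175  84  24  24 428] rsn mid [-0.0774 -0.0031  0.0012] ext [0.0282 0.029  0.0038] med n 0.0015 world [0.4955 0.1895 0.1112]
guard 1683 [-0.0375  0.0662  0.0717] [[-0.0973  0.06    0.0669]
 [ 0.0187  0.0709  0.0744]]
```

View pics/w3.png

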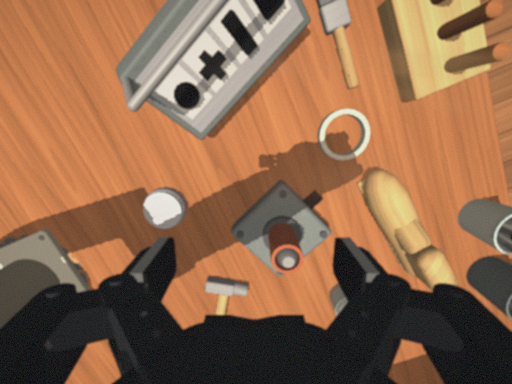

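The wrist view shows round (187,95), cross (212,65) and bar (238,32), with the square at the image's upper edge (268,5). The guard bar lies uphill of the row, and the sleeve is on the spindle at (286,258). Next I'll turn the tool another 90° so the +y finger's corner leads.

Call:
jog_arm([
  {"delta_pos":[0,0,0],"fingers":1,"yaw":-1},
  {"delta_pos":[0,0,0],"fingers":1,"yaw":-1},
  {"delta_pos":[0,0,0],"fingers":1,"yaw":-1},
  {"delta_pos":[0,0,0],"fingers":1,"yaw":-1},
  {"delta_pos":[0,0,0],"fingers":1,"yaw":-1},
  {"delta_pos":[0,0,0],"fingers":1,"yaw":-1},
])

```text
clock: 10.7
eef_pos: [0.5398, 0.0599, 0.3597]
tool_rot: [0.558, 0.83, -0.0, -0.0]
ft_force: [-0.7, 0.8, 0.6]
grip_width: 0.0853
grasp_force: 0.0
```

Call:
jog_arm([
  {"delta_pos":[0,0,0],"fingers":1,"yaw":-1},
  {"delta_pos":[0,0,0],"fingers":1,"yaw":-1},
  {"delta_pos":[0,0,0],"fingers":1,"yaw":-1},
  {"delta_pos":[0,0,0],"fingers":1,"yaw":-1},
  {"delta_pos":[0,0,0],"fingers":1,"yaw":-1},
  {"delta_pos":[0,0,0],"fingers":1,"yaw":-1},
])

```text
clock: 11.3
eef_pos: [0.5398, 0.0598, 0.3597]
tool_rot: [0.198, 0.98, -0.0, -0.0]
ft_force: [0.9, 0.7, 0.8]
grip_width: 0.0853
grasp_force: 0.0
```

```bash
cat >> h.py <<'E'
cx=np.array([-.3746,.9272,0]);rr=np.array([.9272,.3746,0]);ez=np.array([0,0,1.]);n=-.6157*cx+.788*ez;s=.788*cx+.6157*ez
O=np.array([.566,.2217,.112])+.0016*rr-.0025*s+.0008*n
KR=dict(square=.081,bar=.027,cross=-.027,round=-.081)
def key(k,sd,h,tip=.0135,dr=0):
    "TCP target with finger corner sd m down the slope from key centre, h m out along normal from the key's top"
    p=O+(KR[k]+dr)*rr-sd*s+h*n-np.array([.0098,.0513,tip]); return p
E
python3 - <<'E'
from h import *
print(bot.get_obs()['joint_pos'].round(2))
for k,sd in(("bar",.019),("square",.013),("round",.015)):
    print(k,key(k,sd,.03).round(4),key(k,sd,0).round(4))
p=key("bar",.019,.03);go(p[0],p[1],.28,67);go(*p,67);go(*key("bar",.019,0),67)
E
```

```text
[0.11 0.32 0.44 1.69 0.   0.51]
bar [0.5962 0.1478 0.1095] [0.5892 0.1649 0.0859]
square [0.6445 0.1724 0.1132] [0.6375 0.1896 0.0896]
round [0.4948 0.1103 0.112 ] [0.4879 0.1274 0.0884]
t 11.3 eef [0.5398 0.0598 0.3597] F [0.9 0.7 0.8] w 0.0853 tilt 0.01 yang 67.15 | delta [-0.0593  0.3432  0.2655] yaw 0.0032
t 11.3 eef [0.5398 0.0598 0.3597] F [0.9 0.7 0.8] w 0.0853 tilt 0.01 yang 67.15 | delta [-0.0594  0.3432  0.8338] yaw 0.0032
t 11.3 eef [0.5398 0.0598 0.3597] F [0.9 0.7 0.8] w 0.0853 tilt 0.01 yang 67.15 | delta [-0.016   0.3869  0.9126] yaw 0.0032
```

Call:
jog_arm([
  {"delta_pos":[-0.059,0.15,0.05],"fingers":1,"yaw":0},
  {"delta_pos":[-0.059,0.3,0.1],"fingers":1,"yaw":0},
  {"delta_pos":[-0.059,0.343,0.2],"fingers":1,"yaw":0},
  {"delta_pos":[-0.059,0.343,0.35],"fingers":1,"yaw":0},
  {"delta_pos":[-0.059,0.343,0.5],"fingers":1,"yaw":0},
  {"delta_pos":[-0.059,0.343,0.65],"fingers":1,"yaw":0},
  {"delta_pos":[-0.059,0.343,0.75],"fingers":1,"yaw":0},
  {"delta_pos":[-0.059,0.343,0.83],"fingers":1,"yaw":0},
  {"delta_pos":[-0.059,0.343,0.83],"fingers":1,"yaw":0},
  {"delta_pos":[-0.059,0.343,0.83],"fingers":1,"yaw":0},
])

```text
clock: 12.3
eef_pos: [0.5963, 0.1477, 0.1109]
tool_rot: [0.2, 0.98, -0.0, -0.0]
ft_force: [0.3, -0.8, 0.5]
grip_width: 0.0854
grasp_force: 0.0
```

```bash
python3 - <<'E'
from h import *
for h in(.005,0,-.005,-.008): go(*key("bar",.019,h),67)
c=bot.camera("side");w=bot.camera("wrist")
cv2.imwrite("pics/f.png",np.hstack([cv2.resize(c["image"][60:204,164:356,::-1],(400,300),interpolation=2),cv2.resize(w["image"][...,::-1],(400,300))]))
E
```

```text
t 12.3 eef [0.5963 0.1477 0.1109] F [ 0.3 -0.8  0.5] w 0.0854 tilt 0.03 yang 66.98 | delta [0.0369 0.0363 0.0703] yaw -0.0005
t 12.3 eef [0.5963 0.1477 0.1109] F [ 0.3 -0.8  0.5] w 0.0854 tilt 0.03 yang 66.98 | delta [0.0441 0.0436 0.0834] yaw -0.0005
t 12.3 eef [0.5963 0.1477 0.1109] F [ 0.3 -0.8  0.5] w 0.0854 tilt 0.03 yang 66.98 | delta [0.0514 0.0508 0.0965] yaw -0.0005
t 12.3 eef [0.5963 0.1477 0.1109] F [ 0.3 -0.8  0.5] w 0.0854 tilt 0.03 yang 66.98 | delta [0.0557 0.0552 0.1044] yaw -0.0005
```

View pics/f.png

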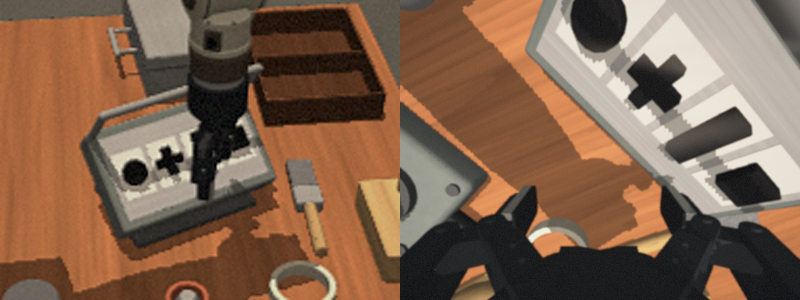

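The wrist view shows the right finger tip at (672,190), in front of the bar's lower end at (672,150). I'll move in along the face normal.

Call:
jog_arm([
  {"delta_pos":[0.015,0.015,0.03],"fingers":1,"yaw":0},
  {"delta_pos":[0.03,0.03,0.055],"fingers":1,"yaw":0},
  {"delta_pos":[0.039,0.038,0.073],"fingers":1,"yaw":0},
  {"delta_pos":[0.044,0.044,0.083],"fingers":1,"yaw":0},
  {"delta_pos":[0.044,0.044,0.083],"fingers":1,"yaw":0},
])

```text
clock: 12.9
eef_pos: [0.5886, 0.1656, 0.085]
tool_rot: [0.199, 0.98, -0.0, -0.001]
ft_force: [-0.4, -0.7, 0.2]
grip_width: 0.0855
grasp_force: 0.0
```

```bash
python3 - <<'E'
from h import *
for h in(0,-.004,-.008,-.01): go(*key("bar",.019,h),67)
E
```

```text
t 12.9 eef [0.5886 0.1656 0.085 ] F [-0.4 -0.7  0.2] w 0.0855 tilt 0.08 yang 67.05 | delta [-0.0028 -0.0012 -0.0028] yaw 0.0011
t 12.9 eef [0.5886 0.1656 0.085 ] F [-0.4 -0.7  0.2] w 0.0855 tilt 0.08 yang 67.05 | delta [0.003  0.0046 0.0077] yaw 0.0011
t 12.9 eef [0.5886 0.1656 0.085 ] F [-0.4 -0.7  0.2] w 0.0855 tilt 0.08 yang 67.05 | delta [0.0088 0.0104 0.0182] yaw 0.0011
t 12.9 eef [0.5886 0.1656 0.085 ] F [-0.4 -0.7  0.2] w 0.0855 tilt 0.08 yang 67.05 | delta [0.0117 0.0133 0.0234] yaw 0.0011
```

Call:
jog_arm([
  {"delta_pos":[0.003,0.003,0.005],"fingers":1,"yaw":0},
  {"delta_pos":[0.006,0.006,0.01],"fingers":1,"yaw":0},
  {"delta_pos":[0.009,0.009,0.016],"fingers":1,"yaw":0},
  {"delta_pos":[0.009,0.009,0.016],"fingers":1,"yaw":0},
  {"delta_pos":[0.009,0.009,0.016],"fingers":1,"yaw":0},
])

```text
clock: 13.4
eef_pos: [0.5881, 0.1686, 0.0814]
tool_rot: [0.199, 0.98, -0.0, 0.0]
ft_force: [-0.0, -2.0, 2.3]
grip_width: 0.0857
grasp_force: 1.3
```

Call:
jog_arm([
  {"delta_pos":[0.003,0.003,0.005],"fingers":1,"yaw":0},
  {"delta_pos":[0.006,0.006,0.01],"fingers":1,"yaw":0},
  {"delta_pos":[0.006,0.006,0.01],"fingers":1,"yaw":0},
  {"delta_pos":[0.006,0.006,0.01],"fingers":1,"yaw":0},
])

```text
clock: 13.8
eef_pos: [0.5873, 0.1708, 0.0784]
tool_rot: [0.2, 0.98, -0.0, 0.001]
ft_force: [1.2, -3.8, 4.7]
grip_width: 0.0856
grasp_force: 2.8
```

```bash
python3 - <<'E'
from h import *
go(*key("bar",.019,0),67)
c=bot.camera("wrist");P=cloud(c);P[c["range_z"]<=0]=np.nan;I=c["image"].astype(int);D=P-O
A=np.stack([D@rr,D@s,D@n],-1)
for k in KR:
    m=(np.abs(A[...,0]-KR[k])<.008)&(A[...,1]>-.01)&(A[...,1]<.022)&(np.abs(A[...,2])<.012)&(I.sum(-1)<150); print(k,m.sum(),np.median(A[m][:,2]) if m.sum() else "")
m=(A[...,1]>-.03)&(A[...,1]<.03)&(np.abs(A[...,0])<.1)&(np.abs(A[...,2]+.013)<.01)&(I.sum(-1)>300);print("face",np.median(A[m][:,2]))
E
```

```text
t 13.8 eef [0.5873 0.1708 0.0784] F [ 1.2 -3.8  4.7] w 0.0856 tilt 0.07 yang 66.98 | delta [-0.0136 -0.0153 -0.0248] yaw -0.0005
square 279 -0.004463608240925507
bar 2258 -0.00734087033786416
cross 2575 -0.00021839318150181327
round 3311 0.00010828604855235083
face -0.01226093299952298
```

The bar is fully down (7 mm). Backing off along the normal.

Call:
jog_arm([
  {"delta_pos":[-0.015,-0.015,-0.026],"fingers":1,"yaw":0},
  {"delta_pos":[-0.03,-0.03,-0.052],"fingers":1,"yaw":0},
  {"delta_pos":[-0.044,-0.044,-0.08],"fingers":1,"yaw":0},
  {"delta_pos":[-0.058,-0.058,-0.1],"fingers":1,"yaw":0},
  {"delta_pos":[-0.058,-0.058,-0.1],"fingers":1,"yaw":0},
])

```text
clock: 14.35
eef_pos: [0.5972, 0.1476, 0.1093]
tool_rot: [0.2, 0.98, 0.0, 0.001]
ft_force: [1.0, -1.5, -1.1]
grip_width: 0.0855
grasp_force: 0.0
```

```bash
cat >> h.py <<'E'
def keys():
    c=bot.camera("wrist");P=cloud(c);P[c["range_z"]<=0]=np.nan;I=c["image"].astype(int);D=P-O
    A=np.stack([D@rr,D@s,D@n],-1)
    for k in KR:
        m=(np.abs(A[...,0]-KR[k])<.008)&(A[...,1]>-.01)&(A[...,1]<.012)&(np.abs(A[...,2])<.012)&(I.sum(-1)<150); print(k,m.sum(),np.percentile(A[m][:,2],[10,50,90]).round(4) if m.sum() else "")
    return c
E
python3 - <<'E'
from h import *
save(keys(),"w4.png")
go(*key("bar",.019,.02),67)
for h in(.03,.005,0): go(*key("square",.0125,h),67)
E
```

```text
square 883 [-0.0012 -0.0005  0.0001]
bar 187 [-0.0008 -0.0002  0.0005]
cross 1162 [-0.0009 -0.      0.0007]
round 1523 [-0.0006  0.0003  0.0011]
t 14.4 eef [0.5967 0.148  0.1086] F [-0.3  0.2 -0.3] w 0.0856 tilt 0.07 yang 66.96 | delta [0.0159 0.0134 0.0232] yaw -0.001
t 14.4 eef [0.5967 0.148  0.1086] F [-0.3  0.2 -0.3] w 0.0856 tilt 0.07 yang 66.96 | delta [-0.1138  0.1384 -0.0162] yaw -0.001
t 14.4 eef [0.5967 0.148  0.1086] F [-0.3  0.2 -0.3] w 0.0856 tilt 0.07 yang 66.96 | delta [-0.0774  0.1746  0.0495] yaw -0.001
t 14.4 eef [0.5967 0.148  0.1086] F [-0.3  0.2 -0.3] w 0.0856 tilt 0.07 yang 66.96 | delta [-0.0702  0.1818  0.0626] yaw -0.001
```

Call:
jog_arm([
  {"delta_pos":[-0.06,0.07,-0.02],"fingers":1,"yaw":0},
  {"delta_pos":[-0.114,0.138,-0.016],"fingers":1,"yaw":0},
  {"delta_pos":[-0.114,0.138,-0.016],"fingers":1,"yaw":0},
  {"delta_pos":[-0.1,0.152,0.01],"fingers":1,"yaw":0},
  {"delta_pos":[-0.085,0.167,0.035],"fingers":1,"yaw":0},
  {"delta_pos":[-0.077,0.175,0.05],"fingers":1,"yaw":0},
  {"delta_pos":[-0.07,0.182,0.063],"fingers":1,"yaw":0},
  {"delta_pos":[-0.07,0.182,0.063],"fingers":1,"yaw":0},
])

```text
clock: 15.2
eef_pos: [0.6358, 0.1905, 0.0884]
tool_rot: [0.199, 0.98, -0.0, -0.001]
ft_force: [0.2, 0.4, 1.4]
grip_width: 0.0856
grasp_force: 0.0
```

```bash
python3 - <<'E'
from h import *
c=keys()
for h in(0,-.005,-.01): go(*key("square",.0125,h),67)
s_=bot.camera("side")
cv2.imwrite("pics/g.png",np.hstack([cv2.resize(s_["image"][60:180,190:350,::-1],(400,300),interpolation=2),cv2.resize(c["image"][...,::-1],(400,300))]))
E
```

```text
square 1209 [-0.0012 -0.0006  0.0001]
bar 1460 [-0.0009 -0.0003  0.0003]
cross 1873 [-0.001  -0.0001  0.0006]
round 0 
t 15.25 eef [0.6363 0.1904 0.0889] F [-1.  -0.5  0.2] w 0.0852 tilt 0.04 yang 67.02 | delta [-0.0041 -0.     -0.0032] yaw 0.0005
t 15.25 eef [0.6363 0.1904 0.0889] F [-1.  -0.5  0.2] w 0.0852 tilt 0.04 yang 67.02 | delta [0.0032 0.0072 0.0099] yaw 0.0005
t 15.25 eef [0.6363 0.1904 0.0889] F [-1.  -0.5  0.2] w 0.0852 tilt 0.04 yang 67.02 | delta [0.0104 0.0145 0.0231] yaw 0.0005
```

View pics/g.png

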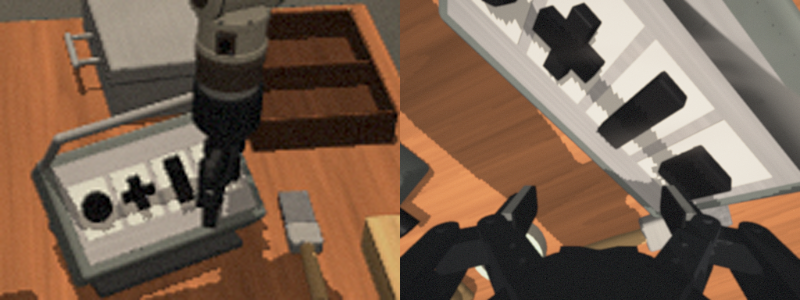

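The finger tip is at (680,190) in the wrist view, at the square's lower edge (683,183), and all keys are up. I'll shift 2 mm up the slope and press.

Call:
jog_arm([
  {"delta_pos":[0.004,0.004,-0.004],"fingers":1,"yaw":0},
  {"delta_pos":[0.006,0.006,0.002],"fingers":1,"yaw":0},
  {"delta_pos":[0.0095,0.0095,0.0065],"fingers":1,"yaw":0},
  {"delta_pos":[0.0095,0.0095,0.0065],"fingers":1,"yaw":0},
])

```text
clock: 15.7
eef_pos: [0.6358, 0.1942, 0.0875]
tool_rot: [0.199, 0.98, 0.0, 0.001]
ft_force: [-0.3, -0.4, 0.5]
grip_width: 0.0848
grasp_force: 0.9
```

```bash
python3 - <<'E'
from h import *
c=keys();go(*key("square",.0105,-.009),67)
E
```

```text
square 1221 [-0.0034 -0.0027 -0.0019]
bar 1415 [-0.001  -0.0003  0.0003]
cross 1868 [-0.001  -0.0001  0.0006]
round 0 
t 15.75 eef [0.6358 0.1941 0.0876] F [ 1.7 -0.2  2.2] w 0.0852 tilt 0.08 yang 66.99 | delta [0.0065 0.0059 0.0119] yaw -0.0002
```

Call:
jog_arm([
  {"delta_pos":[0.003,0.003,0.006],"fingers":1,"yaw":0},
  {"delta_pos":[0.0065,0.0065,0.012],"fingers":1,"yaw":0},
  {"delta_pos":[0.0065,0.0065,0.013],"fingers":1,"yaw":0},
  {"delta_pos":[0.0065,0.0065,0.013],"fingers":1,"yaw":0},
])

```text
clock: 16.15
eef_pos: [0.6348, 0.1968, 0.0838]
tool_rot: [0.199, 0.98, 0.0, 0.001]
ft_force: [1.1, -0.7, 5.1]
grip_width: 0.0857
grasp_force: 2.0
```

```bash
python3 - <<'E'
from h import *
c=keys();go(*key("square",.0105,-.010),67)
E
```

```text
square 1349 [-0.0078 -0.0071  0.0063]
bar 1303 [-0.001  -0.0004  0.0003]
cross 1957 [-0.001  -0.0001  0.0006]
round 0 
t 16.2 eef [0.6347 0.1968 0.0838] F [ 1.8 -0.5  4.6] w 0.086 tilt 0.07 yang 67.0 | delta [0.0011 0.0007 0.0017] yaw -0.0
```

The square is down about 6.5 mm. Releasing.

Call:
jog_arm([
  {"delta_pos":[-0.015,-0.015,-0.026],"fingers":1,"yaw":0},
  {"delta_pos":[-0.03,-0.03,-0.052],"fingers":1,"yaw":0},
  {"delta_pos":[-0.044,-0.044,-0.08],"fingers":1,"yaw":0},
  {"delta_pos":[-0.058,-0.058,-0.105],"fingers":1,"yaw":0},
  {"delta_pos":[-0.058,-0.058,-0.105],"fingers":1,"yaw":0},
])

```text
clock: 16.7
eef_pos: [0.6446, 0.1729, 0.1164]
tool_rot: [0.2, 0.98, 0.0, 0.001]
ft_force: [0.9, -0.5, 0.6]
grip_width: 0.0855
grasp_force: 0.0
```

```bash
python3 - <<'E'
from h import *
c=keys()
for h in(.03,.005,-.002,-.005,-.0095): go(*key("round",.0125,h),67)
E
```

```text
square 173 [-0.0012 -0.0006  0.0002]
bar 1195 [-0.0011 -0.0003  0.0004]
cross 1415 [-0.001  -0.0001  0.0008]
round 0 
t 16.75 eef [0.6441 0.1733 0.1156] F [-0.4 -0.7 -0.4] w 0.0855 tilt 0.07 yang 66.95 | delta [ 0.3801 -0.3834  0.0061] yaw -0.0012
t 16.75 eef [0.6441 0.1733 0.1156] F [-0.4 -0.7 -0.4] w 0.0855 tilt 0.07 yang 66.95 | delta [ 0.4165 -0.3472  0.0717] yaw -0.0012
t 16.75 eef [0.6441 0.1733 0.1156] F [-0.4 -0.7 -0.4] w 0.0855 tilt 0.07 yang 66.95 | delta [ 0.4267 -0.3371  0.0901] yaw -0.0012
t 16.75 eef [0.6441 0.1733 0.1156] F [-0.4 -0.7 -0.4] w 0.0855 tilt 0.07 yang 66.95 | delta [ 0.431  -0.3327  0.098 ] yaw -0.0012
t 16.75 eef [0.6441 0.1733 0.1156] F [-0.4 -0.7 -0.4] w 0.0855 tilt 0.07 yang 66.95 | delta [ 0.4376 -0.3262  0.1098] yaw -0.0012
```

Call:
jog_arm([
  {"delta_pos":[0.1,-0.1,0],"fingers":1,"yaw":0},
  {"delta_pos":[0.2,-0.2,0],"fingers":1,"yaw":0},
  {"delta_pos":[0.3,-0.3,0],"fingers":1,"yaw":0},
  {"delta_pos":[0.38,-0.383,0.006],"fingers":1,"yaw":0},
  {"delta_pos":[0.38,-0.383,0.006],"fingers":1,"yaw":0},
  {"delta_pos":[0.38,-0.383,0.006],"fingers":1,"yaw":0},
  {"delta_pos":[0.394,-0.369,0.03],"fingers":1,"yaw":0},
  {"delta_pos":[0.408,-0.355,0.055],"fingers":1,"yaw":0},
  {"delta_pos":[0.4165,-0.347,0.072],"fingers":1,"yaw":0},
  {"delta_pos":[0.4165,-0.347,0.072],"fingers":1,"yaw":0},
])

```text
clock: 17.75
eef_pos: [0.487, 0.1275, 0.0916]
tool_rot: [0.199, 0.98, -0.001, -0.001]
ft_force: [-0.2, 0.1, 0.9]
grip_width: 0.0854
grasp_force: 0.0
```

```bash
python3 - <<'E'
from h import *
c=keys()
cv2.imwrite("pics/j.png",cv2.resize(c["image"][100:384,100:512,::-1],(800,551)))
for h in(-.002,-.006,-.0095): go(*key("round",.0125,h),67)
E
```

```text
square 0 
bar 5 [-0.0111 -0.0109 -0.0093]
cross 520 [-0.0087 -0.0019  0.0003]
round 1161 [-0.0004  0.0002  0.0009]
t 17.8 eef [0.4874 0.1273 0.0922] F [-0.6 -0.3 -0. ] w 0.0854 tilt 0.11 yang 67.07 | delta [0.0061 0.0087 0.0128] yaw 0.0015
t 17.8 eef [0.4874 0.1273 0.0922] F [-0.6 -0.3 -0. ] w 0.0854 tilt 0.11 yang 67.07 | delta [0.0119 0.0145 0.0233] yaw 0.0015
t 17.8 eef [0.4874 0.1273 0.0922] F [-0.6 -0.3 -0. ] w 0.0854 tilt 0.11 yang 67.07 | delta [0.0169 0.0196 0.0325] yaw 0.0015
```

View pics/j.png

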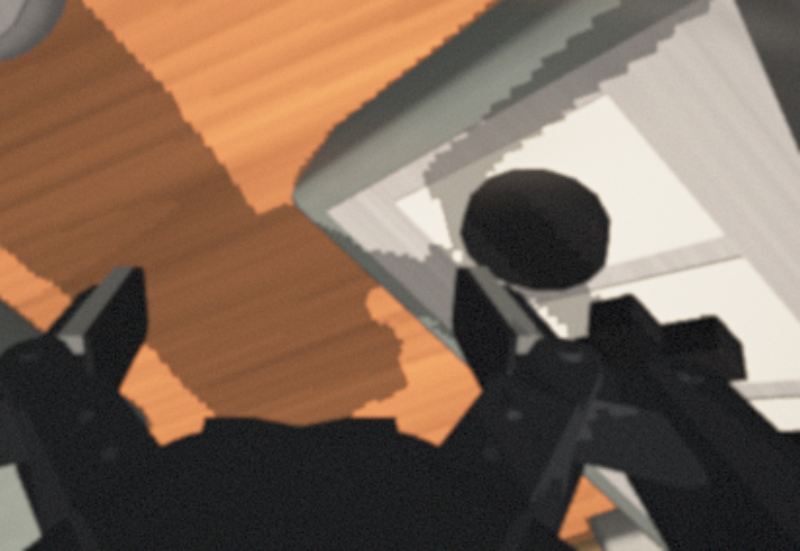

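The round key is at (535,230), with the finger's leading corner at about (490,275) on its lower side and the cross clear to the right. Pressing.

Call:
jog_arm([
  {"delta_pos":[0.006,0.009,0.012],"fingers":1,"yaw":0},
  {"delta_pos":[0.009,0.012,0.018],"fingers":1,"yaw":0},
  {"delta_pos":[0.012,0.0145,0.023],"fingers":1,"yaw":0},
  {"delta_pos":[0.012,0.0145,0.023],"fingers":1,"yaw":0},
])

```text
clock: 18.2
eef_pos: [0.4868, 0.1323, 0.0866]
tool_rot: [0.199, 0.98, 0.0, 0.001]
ft_force: [0.8, -0.9, 2.1]
grip_width: 0.0857
grasp_force: 1.0
```

```bash
python3 - <<'E'
from h import *
c=keys();go(*key("round",.0125,-.01),67)
E
```

```text
square 0 
bar 0 
cross 193 [-0.0099 -0.0076 -0.0049]
round 1226 [-0.003  -0.0024 -0.0017]
t 18.25 eef [0.4868 0.1322 0.0867] F [0.4 0.1 0.8] w 0.0857 tilt 0.09 yang 66.99 | delta [0.0095 0.0058 0.0157] yaw -0.0002
```

Call:
jog_arm([
  {"delta_pos":[0.003,0.003,0.006],"fingers":1,"yaw":0},
  {"delta_pos":[0.0065,0.006,0.012],"fingers":1,"yaw":0},
  {"delta_pos":[0.0065,0.006,0.0135],"fingers":1,"yaw":0},
  {"delta_pos":[0.0065,0.006,0.0135],"fingers":1,"yaw":0},
])

```text
clock: 18.65
eef_pos: [0.4858, 0.1349, 0.0828]
tool_rot: [0.199, 0.98, 0.0, 0.001]
ft_force: [1.0, -1.4, 4.7]
grip_width: 0.0854
grasp_force: 2.4
```

```bash
python3 - <<'E'
from h import *
c=keys();go(*key("round",.0125,-.01),67)
E
```

```text
square 0 
bar 0 
cross 32 [-0.011  -0.01   -0.0093]
round 1321 [-0.0074 -0.0067 -0.0001]
t 18.7 eef [0.4858 0.1348 0.0828] F [ 1.4 -0.5  4.7] w 0.0855 tilt 0.11 yang 67.0 | delta [ 0.003  -0.0009  0.0028] yaw -0.0
```

The round key is about 6.9 mm down. Backing off along the normal, then up.

Call:
jog_arm([
  {"delta_pos":[-0.015,-0.015,-0.026],"fingers":1,"yaw":0},
  {"delta_pos":[-0.03,-0.03,-0.052],"fingers":1,"yaw":0},
  {"delta_pos":[-0.044,-0.044,-0.08],"fingers":1,"yaw":0},
  {"delta_pos":[-0.06,-0.06,-0.12],"fingers":1,"yaw":0},
  {"delta_pos":[-0.06,-0.06,-0.25],"fingers":1,"yaw":0},
  {"delta_pos":[-0.06,-0.06,-0.4],"fingers":1,"yaw":0},
  {"delta_pos":[-0.06,-0.06,-0.55],"fingers":1,"yaw":0},
  {"delta_pos":[-0.06,-0.06,-0.7],"fingers":1,"yaw":0},
  {"delta_pos":[-0.06,-0.06,-0.75],"fingers":1,"yaw":0},
  {"delta_pos":[-0.06,-0.06,-0.75],"fingers":1,"yaw":0},
  {"delta_pos":[-0.06,-0.06,-0.75],"fingers":1,"yaw":0},
])

```text
clock: 19.8
eef_pos: [0.4942, 0.1106, 0.3065]
tool_rot: [0.2, 0.98, -0.0, -0.001]
ft_force: [0.0, -0.1, 0.5]
grip_width: 0.0851
grasp_force: 0.0
```

```bash
python3 - <<'E'
from h import *
keys()
c=bot.camera("side");P=cloud(c);P[c["range_z"]<=0]=np.nan;I=c["image"].astype(int);z=P[...,2]
m=(I[...,0]>1.7*I[...,1])&(np.hypot(P[...,0]-.5335,P[...,1]+.084)<.035)&(z>.05)&(z<.17)
print(m.sum(),np.percentile(z[m],[1,95,99]).round(4)); go(.5,.1,.3,67)
E
```

```text
square 141 [-0.0014 -0.0006  0.0002]
bar 172 [-0.0028 -0.0005  0.0004]
cross 0 
round 190 [-0.0005  0.0003  0.001 ]
589 [0.0582 0.1455 0.1467]
t 19.9 eef [0.4936 0.1106 0.3052] F [0.5 0.1 0.1] w 0.0857 tilt 0.24 yang 66.99 | delta [-0.0337 -0.0242  0.0173] yaw -0.0002
```

The sleeve is home and the pressed keys are back up. The robot is clear, so I'm handing in.

```bash
python3 -c "
from h import *
print(bot.job_done())"
```

```text
the job is handed in; nothing more can be done
None
```

I seated and released the sleeve on the flange, pressed and released bar, square and round in that order, and handed the job in at about 20 s; no verdict came back, and at my last look the sleeve was home and those three keys were up, with the cross key hidden from view (never touched).

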